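Gauge the depth of a heater well and clamp the reading

ROBOT

A 6-joint arm with a two-finger parallel gripper is mounted at the origin on a cart in front of the work surface, level with it; the furniture and walls round the work are solid. World frame = base frame: x ahead of the robot, y to its left, z up, the work surface at z = 0. Lengths are in m, angles in rad, forces in N, time in s.
With the tool pointing down it reaches from about 0.35 to 0.775 m from the base axis. Payload 5.5 kg.
Tool frame: the origin (TCP) lies midway between the tips of the shut fingers; the grasp point (between the pads) lies 19 mm behind it (pinch_z is the distance from the TCP to the grasp point, in m); z points along the fingers, x is the direction in which the jaws open and shut, and the axes are right-handed (so a half turn about z gives the same grasp; the last joint's range is limited). The gripper opens to 85 mm and grips with 20 to 120 N. Pads are 22 mm wide; open, the fingers measure 114 mm over their backs; the gripper's body (76 mm by 85 mm) begins 54 mm behind the grasp point. The pads swing forward as they close: fully open they stand 13 mm farther back than shut.
Start: joints at [0.978, 0.313, 0.046, 1.304, 0, 1.431], TCP at [0.252, 0.517, 0.231] pointing down, gripper open.
Joint ranges: [-2.76, 2.76], [-0.86, 1.69], [-1.03, 1.26], [-2.2, 2.34], [-1.47, 1.5], [-3.14, 3.14]. Speed limits (rad/s): [2.57, 2.57, 3.14, 3.14, 3.14, 3.14].

INTERFACE

Orientations are given as a unit quaternion [w, x, y, z].
In Python, from workcell import get_state, read_camera, camera_info, hand_in, trace, pinch_z gives the robot as it stands. The module is installed in compiled form; this text tells all that it offers.
- The arm moves only by the tool arm_command, never from a script. Its argument "steps" is text: rows parted by semicolons, each of 4 numbers parted by spaces: the shift along the world's x, y, z in mm, then the turn about the world's z in rad. In form: tx ty tz spin; .... A call has 1 to 20 rows; each row is the pose to reach, as a shift and turn from the pose measured when the call began; what a row does not reach only later rows make up. A row lasts 1/8 s, in which the tool goes at most 62.5 mm and 10.7 degrees, less where a joint would pass 70% of its speed; a pose out of reach is approached as far as the arm can. A call with a gripper value outside its range is refused whole. "fingers" is the gripper command: -1 is shut, 1 is fully open, values between are in proportion, set as the call begins (left out, the last holds). The fingers move at their own pace and stop on an object; "newtons" is the grip in N (left out, the last holds). Time passes only in rows, so rows that repeat a pose let the fingers close. It gives the time, the measured TCP pose, the force and the opening at its end, in the units of the state.
- get_state(): the state, without advancing time (a new reading comes with each control period).
- read_camera(name): name is "side" or "top"; returns the picture (384x512x3 uint8, red, green, blue); there is no depth.
- camera_info(name): a dict with "mtx" (3x3 intrinsics, pixels), "R" (3x3) and "t" (3): a world point X has camera coordinates R X + t. Camera axes: x right, y down, z forward; pixel columns grow to the right and rows downward; lengths in m; the calibration is good to about 2 mm. A picture is of the moment at which its call begins. camera_info takes no time and is no camera call.
- hand_in(): hands the job in, once; it reports no verdict.
Trained networks look in the newest picture that a camera, given by its name, has taken for a name from the list of things; names that differ only in an ending like _2 or _b are one class to them, and where a whole thing is asked for, a point or a joint stands for the part that bears it (a point fixed in the world has none). Each returns a list of dicts, best first, with "score" (0 to 1); they miss things now and then, are a little off and sometimes report something else, mostly with a low value. They report only what shows in the picture. A call takes as long as a camera call. They do not tell look-alikes from the thing itself.
- trace(camera, name): "mask" (384x512 bool, what is visible of it) and "box" ([left, top, width, height] in pixels, round what is visible of it).
The state is a dict: "clock": time; "joint_pos": joint angles; "qvel": joint speeds; "tau": joint torques, N m; "tcp_pos": TCP position; "orientation": TCP orientation; "wrist_force": force on the tool from outside, world axes, zero at the start; "ft_torque": the same for the moment, N m; "finger_gap": finger opening in m.
Only numpy, scipy, OpenCV 4.12 (cv2) and the standard library are available. Lean on these libraries where they do the work, as an engineer would, in place of code of your own. Each camera call takes 0.05 s, during which the arm holds its last target.

TASK

Take the red-lidded jar out of the heater block and set it down upright, without dropping it, on a free part of the floor of the grey tray. Then set the depth gauge flat across the well that the jar came out of, push its probe down gently until it touches the bottom of the well, and only then press the red clamp lever fully down so that the probe stays locked there; leave the gauge standing so. The bottle in the other well, the jar already in the tray and the glass beaker must stay where they are.

Things in the scene. Friction and masses are not known exactly. Their poses are not given: they have to be found in the camera images.
- heater: Dry-block heater, fixed: aluminium block 150 (x) x 220 (y) mm with a white skirt (48 mm high), 170 x 240 mm overall; origin at the centre of its underside on the bench, z up. The flat top of the block is 60 mm above the bench. Two round wells, 72 mm wide, open at the top, lie side by side along the heater's y axis, 52.5 mm either side of its centre. One holds the jar, the other the amber bottle (it varies which).
- well_a (a point): Centre of the mouth of the well on the heater's +y side, at the height of the block's top. Axes as the heater's.
- well_b (a point): Centre of the mouth of the well on the heater's -y side, at the height of the block's top. Axes as the heater's.
- well_floor: Steel bottoms of both wells, level with each other and fixed; origin at the height of their upper faces, midway between the wells. They lie 26 to 42 mm below the block's top (it varies).
- jar: Glass sample jar with a red screw lid, the one in a well: 63 mm diameter, 72 mm tall, about 0.16 kg; the lid (62 mm wide) is the top 14 mm. Origin at the centre of its underside, z up. It stands loose on the well's bottom and so projects 30 to 46 mm above the block.
- bottle: Amber glass reagent bottle with a blue cap, in the other well: 54 mm diameter, 105 mm tall, origin at the centre of its underside. It stays.
- tray: Grey open tray, fixed: 200 (x) x 120 (y) x 30 mm outside, walls and floor 5 mm; origin at the centre of its underside.
- tray_jar: A like jar with a red lid, 63 mm diameter, 72 mm tall, already standing in the +x half of the tray (28 to 55 mm from its centre); origin at the centre of its underside. It stays.
- beaker: Glass beaker, 72 mm diameter, 92 mm tall, on the bench about 100 mm beside the gauge; origin at the centre of its underside. It stays.
- gauge: Depth gauge, loose, about 0.41 kg in all: steel bridge 144 (x) x 36 (y) x 14 mm, origin at the centre of its flat underside, z up. In its middle an aluminium guide 34 x 30 mm rises to 40 mm above the underside; the probe, a 10 mm steel rod, slides vertically through it. The lever's pivot is at x = +30 mm, 28 mm above the underside, its axis along y.
- probe (a joint): How far the probe is pushed down, 0 to 0.050 m. At 0 (the start) it is at its upper stop and the tip is 3 mm above the bridge's underside, so the tip is (value - 3 mm) below the underside. It stays where it is left and moves with about 2 to 3 N while the clamp is open. At its upper stop the gauge can be lifted and carried by the probe's knob.
- knob (a point): Centre of the black knob on top of the probe: a square block 24 x 24 mm, 32 mm tall, sides parallel to the gauge's x and y; it is 111 mm above the bridge's underside when the probe is up, and comes down with it.
- probe_tip (a point): Centre of the probe's flat lower end. Moves with the probe.
- clamp (a joint): Red clamp lever's angle, 0 (open, the lever rises at 47 degrees above horizontal towards the gauge's +x) to 0.75 rad (locked: pressed down to 4 degrees above horizontal). It stays where it is left; pressed from above at 40 mm outward of its pivot it takes about 3 to 4 N. Locked, it clamps the probe; the clamp bites over the last 0.15 rad.
- clamp_tip (a point): Near the outer end of the red lever (60 mm long, 16 mm wide, 7 mm thick), 58 mm from its pivot, on its centre line. Moves with the lever.
There are look-alikes about, which are no part of the job. What is shaped like the jar but green or yellow is not meant.

How it is judged:
By the outcome, as a careful person would: the job done as asked, in the order asked, and still so for the second after the job is handed in, with the robot touching nothing.
It also fails if it takes over 64 s, if anything falls off the work surface, if the arm or the gripper's body presses on something with over 40 N, if the wrist force passes 120 N, or if a joint passes its speed limit or range.

## Working session

There is one attempt and no reset: what is moved stays moved. The work goes in short steps, Python scripts to look and compute and a tool call to move; the robot and the scene stay as the last step left them, time stands still between calls to the robot, and variables do not carry over. Pictures are saved under pics/ and viewed, and the job is handed in when it is done.

Besides the shell and the picture viewer there is one more tool, called after "Request:" as name(argument=value, ...) on one line, values as JSON. arm_command: Moves the arm, as the interface text tells. Its arguments: {"type":"object","properties":{"steps":{"type":"string"},"fingers":{"type":"number"},"newtons":{"type":"number"}},"required":["steps"]}

```bash
mkdir -p pics; python3 - <<'E'
from workcell import *
import cv2, numpy as np
s=get_state(); print(s)
try: print(pinch_z)
except Exception as e: print(e)
for c in("side","top"):
    im=read_camera(c); cv2.imwrite(f"pics/{c}0.png",im[...,::-1])
    i=camera_info(c); print(c,i['mtx'],i['R'],i['t'], "campos",-np.array(i['R']).T@np.array(i['t']))
E
```

```text
{'clock': 0.0, 'joint_pos': array([9.78408697e-01, 3.13985741e-01, 4.49498493e-02, 1.30358133e+00,
       2.57820832e-05, 1.43120399e+00]), 'qvel': array([-7.56872520e-05,  1.14254224e-03, -5.24104914e-04, -7.31745673e-04,
       -1.20585594e-03,  1.05844184e-03]), 'tau': array([-3.48717103e-04, -4.80632186e+01,  2.98529935e+01,  1.95968914e-02,
       -1.43892053e-04,  1.13758270e-05]), 'tcp_pos': array([0.25125818, 0.51662474, 0.23040529]), 'orientation': array([ 3.58978404e-04,  8.47785255e-01,  5.30338885e-01, -8.36788025e-04]), 'wrist_force': array([ 0.06028712,  1.00324353, -0.57584657]), 'ft_torque': array([-0.00351114,  0.02969764,  0.02781469]), 'finger_gap': 0.08549509424052697}
0.0187
side [[369.19017709   0.         253.67697686]
 [  0.         369.19017709 190.52636648]
 [  0.           0.           1.        ]] [[ 0.84790657 -0.53014368 -0.00145797]
 [-0.29944458 -0.47665566 -0.82651819]
 [ 0.43747845  0.70124679 -0.56290812]] [-0.44934584  0.25316924  1.11367461] campos [-0.03039519 -0.89850405  0.83549034]
top [[374.88084301   0.         258.2337073 ]
 [  0.         374.88084301 190.25650886]
 [  0.           0.           1.        ]] [[-0.01619478 -0.99985233  0.00574868]
 [-0.99057187  0.01526171 -0.13614131]
 [ 0.13603347 -0.00789926 -0.99067275]] [0.05502191 0.58541309 1.11095143] campos [0.42965823 0.05485508 1.1799719 ]
```

View pics/side0.png

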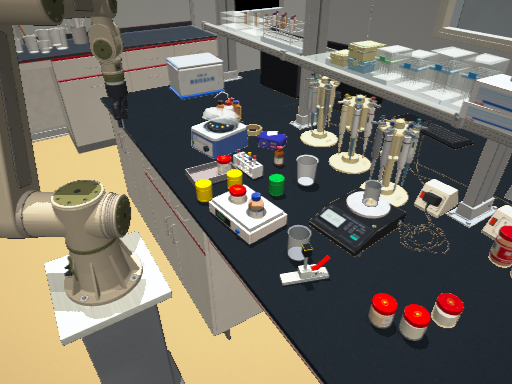

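View pics/top0.png

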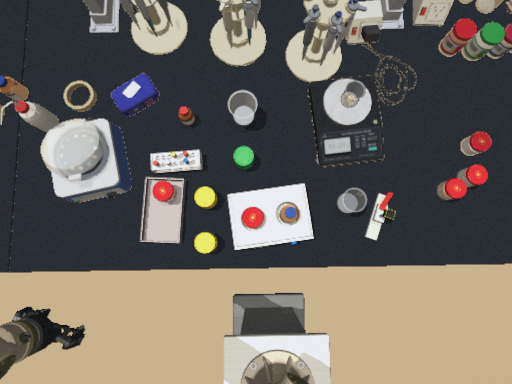

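```bash
cat > h.py <<'E'
from workcell import *
import cv2, numpy as np
I={c:camera_info(c) for c in("side","top")}
def ray(c,uv):
    i=I[c];K=np.array(i['mtx']);R=np.array(i['R']);t=np.array(i['t'])
    d=R.T@np.linalg.solve(K,np.array([uv[0],uv[1],1.]));return -R.T@t,d
def at(c,uv,z):
    o,d=ray(c,uv);return o+d*(z-o[2])/d[2]
def proj(c,X):
    i=I[c];p=np.array(i['mtx'])@(np.array(i['R'])@np.array(X)+np.array(i['t']));return p[:2]/p[2]
def tri(uvs,uvt):
    o1,d1=ray('side',uvs);o2,d2=ray('top',uvt)
    A=np.c_[d1,-d2];s=np.linalg.lstsq(A,o2-o1,rcond=None)[0]
    p,q=o1+d1*s[0],o2+d2*s[1];return (p+q)/2,np.linalg.norm(p-q)
def crop(c,x,y,w,h,k,name,im=None):
    im=read_camera(c) if im is None else im
    o=cv2.resize(im[y:y+h,x:x+w],None,fx=k,fy=k,interpolation=cv2.INTER_CUBIC)
    cv2.imwrite('pics/'+name,o[...,::-1])
E
python3 - <<'E'
from h import *
top=cv2.imread('pics/top0.png')[...,::-1]; side=cv2.imread('pics/side0.png')[...,::-1]
crop('top',130,165,130,100,6,'t_tray.png',top)
crop('top',215,170,130,95,6,'t_heat.png',top)
crop('top',330,180,80,65,8,'t_g.png',top)
crop('side',175,140,125,100,6,'s_h.png',side)
crop('side',265,210,80,85,7,'s_g.png',side)
for c in('top','side'):
  for n in('heater','jar','tray','beaker','gauge','knob','clamp','bottle'):
    for r in trace(c,n)[:4]:
        m=r['mask'];ys,xs=np.nonzero(m)
        rc=cv2.minAreaRect(np.c_[xs,ys].astype(np.float32))
        print(c,n,round(r['score'],2),np.round(r['box'],1),'cen',xs.mean().round(1),ys.mean().round(1),'rect',np.round(cv2.boxPoints(rc),1).tolist())
print(get_state()['clock'])
E
```

```text
top heater 0.96 [229.8 185.7  86.8  60.1] cen 270.0 216.4 rect [[226.60000610351562, 193.5], [306.0, 182.10000610351562], [314.29998779296875, 240.0], [234.89999389648438, 251.3000030517578]]
top heater 0.36 [380.5 209.6  13.1  12. ] cen 388.6 213.9 rect [[380.5, 216.5], [383.8999938964844, 206.3000030517578], [396.20001220703125, 210.39999389648438], [392.79998779296875, 220.60000610351562]]
top jar 0.87 [194.6 236.6  23.4  18.5] cen 205.4 242.5 rect [[190.39999389648438, 247.1999969482422], [200.0, 228.0], [220.0, 238.0], [210.39999389648438, 257.20001220703125]]
top jar 0.83 [240.8 209.2  23.9  19.5] cen 252.7 217.5 rect [[238.60000610351562, 221.8000030517578], [247.60000610351562, 203.8000030517578], [266.3999938964844, 213.1999969482422], [257.3999938964844, 231.1999969482422]]
top jar 0.55 [195.8 183.4  22.9  22.9] cen 205.9 197.5 rect [[191.0, 197.0], [205.0, 183.0], [220.5, 198.5], [206.5, 212.5]]
top tray 0.72 [140.3 176.2  46.3  67. ] cen 162.4 214.2 rect [[139.5, 241.6999969482422], [144.1999969482422, 175.89999389648438], [185.60000610351562, 178.8000030517578], [180.899
[... 2625 characters left out ...]
56, 302.8999938964844]]
side knob 0.75 [301.9 241.9   8.   18.2] cen 306.4 250.4 rect [[302.0, 244.0], [311.0, 244.0], [311.0, 259.0], [302.0, 259.0]]
side knob 0.4 [279.2 244.5  46.9  43.5] cen 305.3 269.5 rect [[273.70001220703125, 249.10000610351562], [324.79998779296875, 239.6999969482422], [331.6000061035156, 276.6000061035156], [280.5, 286.0]]
side clamp 0.57 [310.9 257.7  16.2  11.5] cen 321.2 262.3 rect [[312.3999938964844, 267.29998779296875], [326.20001220703125, 255.0], [329.29998779296875, 258.3999938964844], [315.3999938964844, 270.70001220703125]]
side bottle 0.92 [248.6 192.3  13.4  26.3] cen 255.8 205.8 rect [[248.0, 192.0], [264.0, 192.0], [264.0, 217.0], [248.0, 217.0]]
0.9
```

View pics/t_tray.png

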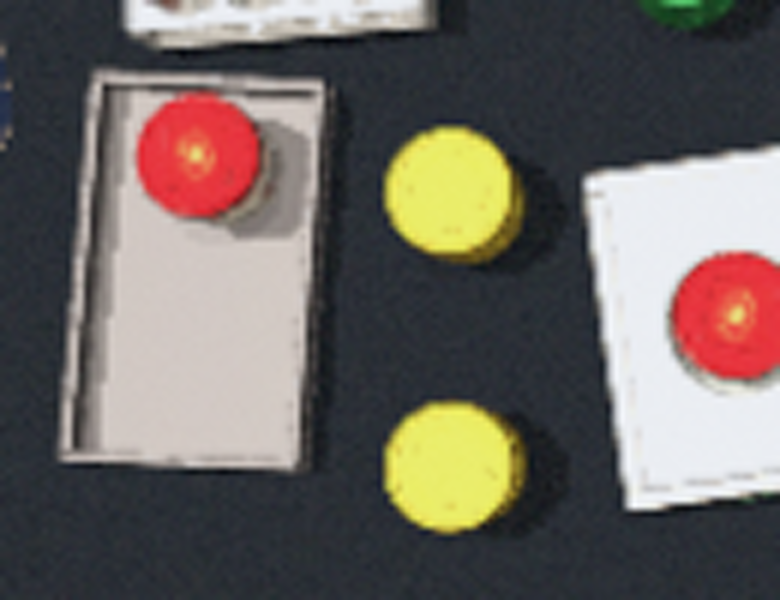

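View pics/t_heat.png

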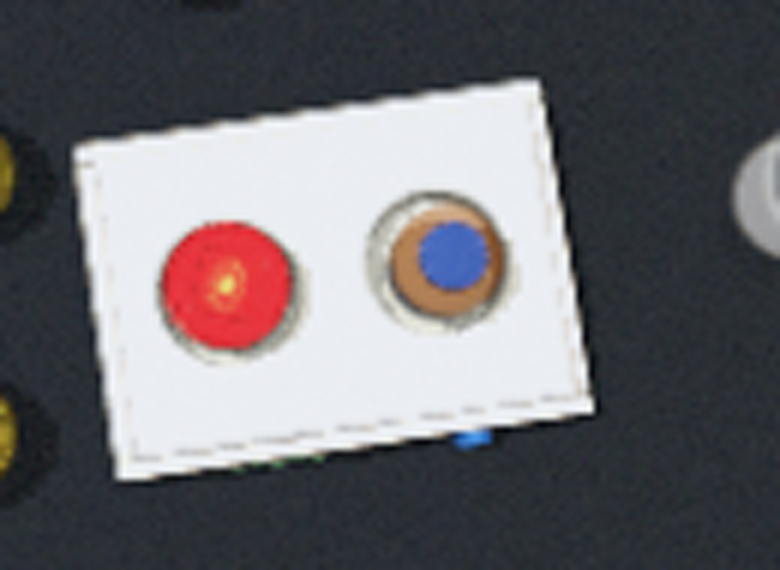

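View pics/t_g.png

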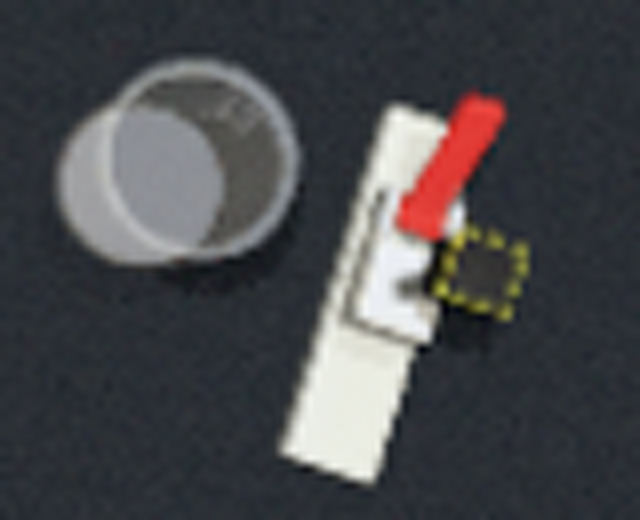

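View pics/s_g.png

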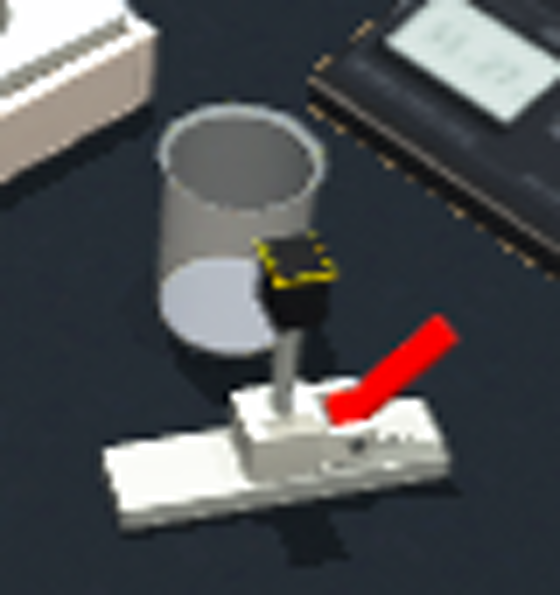

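View pics/s_h.png

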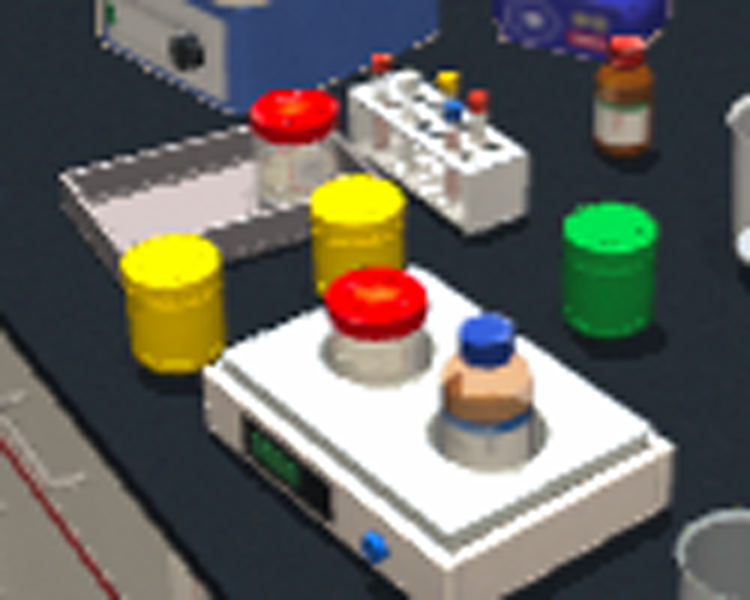

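```bash
python3 - <<'E'
from h import *
from scipy.optimize import least_squares
def fit(px,c,hx,hy,z,g):
    loc=np.array([[hx,hy],[hx,-hy],[-hx,-hy],[-hx,hy]])
    def P(v):
        R=np.array([[np.cos(v[2]),-np.sin(v[2])],[np.sin(v[2]),np.cos(v[2])]])
        return [proj(c,[*(R@l+v[:2]),z]) for l in loc]
    def r(v): return np.concatenate([np.array(p)-q for p,q in zip(P(v),px) if q is not None])
    s=least_squares(r,g);return s.x,np.abs(s.fun).max()
o=np.array
def cr(l,ox,oy,k): return [None if a is None else o([a[0]/k+ox,a[1]/k+oy])-0.0 for a in l]
H=fit(cr([(73,145),(543,77),(594,410),(120,480)],215,170,6),'top',.085,.12,.048,[.4,0,0]);print('heater',H)
T=fit(cr([(95,72),(328,80),(303,470),(60,460)],130,165,6),'top',.1,.06,.03,[.4,.3,0]);print('tray',T)
# gauge: local +x end up: order (+x,+y)=TL,(+x,-y)=TR,(-x,-y)=BR,(-x,+y)=BL
G=fit(cr([(390,103),None,(375,487),(280,455)],330,180,8),'top',.072,.018,.014,[.4,-.3,-.2]);print('gauge',G)
Gs=fit(cr([None,None,(125,520),(105,452)],265,210,7),'side',.072,.018,.014,[.4,-.3,-.2])
print('heater side fit corners: jar etc')
v=H[0];R=np.array([[np.cos(v[2]),-np.sin(v[2])],[np.sin(v[2]),np.cos(v[2])]])
wa=R@[0,.0525]+v[:2];wb=R@[0,-.0525]+v[:2];print('wells',wa,wb)
print('jar lid tri',tri((237.5,188.8),(253,217.7)))
print('knob tri',tri((307.4,246.9),(390.6,214)), at('top',(390.6,214),.127),at('side',(307.4,246.9),.127))
print('trayjar',at('top',(163.3,190.8),.077), 'yellow',at('top',(205,197.3),.072),at('top',(205,242.5),.072), 'green',at('top',(244,157),.072))
print('beaker bottom', at('top',(352,201),.046), 'bottle cap',at('top',(290.6,212.6),.13))
for z in(.09,.098,.106):print(at('top',(253,217.7),z))
# check side proj of well rims
for n,w in(('a',wa),('b',wb)): print(n,'side crop',[( (proj('side',[*(w+.036*o([np.cos(t),np.sin(t)])),.06])-[175,140])*6).round().tolist() for t in np.arange(0,6.2,1.57)],'top crop',[( (proj('top',[*(w+.036*o([np.cos(t),np.sin(t)])),.06])-[215,170])*6).round().tolist() for t in np.arange(0,6.2,1.57)])
E
```

```text
heater (array([0.50594215, 0.0101254 , 0.127869  ]), np.float64(0.3363340660159224))
tray (array([ 0.53183628,  0.33968142, -0.05694098]), np.float64(0.5301662133726097))
gauge (array([ 0.50087183, -0.32496081, -0.34943289]), np.float64(0.39880607966182424))
heater side fit corners: jar etc
wells [0.4992473  0.06219678] [ 0.51263699 -0.04194599]
jar lid tri (array([0.49954008, 0.0621754 , 0.09683027]), np.float64(0.0019858433485266153))
knob tri (array([ 0.50205062, -0.32753117,  0.12190063]), np.float64(0.001627826794554426)) [ 0.50100929 -0.32522195  0.127     ] [ 0.49906511 -0.33185697  0.127     ]
trayjar [0.58382183 0.32753143 0.077     ] yellow [0.56310088 0.20462283 0.072     ] [0.42997271 0.20420758 0.072     ] green [0.68380926 0.0873533  0.072     ]
beaker bottom [ 0.54794341 -0.23921534  0.046     ] bottle cap [ 0.5091674  -0.04329023  0.13      ]
[0.4990873  0.06267209 0.09      ]
[0.49857771 0.06261471 0.098     ]
[0.49806813 0.06255734 0.106     ]
a side crop [[425.0, 325.0], [345.0, 315.0], [322.0, 362.0], [405.0, 373.0]] top crop [[228.0, 218.0], [157.0, 291.0], [230.0, 362.0], [302.0, 289.0]]
b side crop [[537.0, 405.0], [452.0, 393.0], [431.0, 445.0], [519.0, 458.0]] top crop [[436.0, 188.0], [366.0, 261.0], [440.0, 332.0], [510.0, 259.0]]
```

Request:
arm_command(steps="10 -20 0 0; 35 -65 0 0; 65 -120 -5 0; 95 -175 -10 0; 125 -230 -15 0; 155 -285 -25 0; 185 -340 -35 0; 210 -385 -45 0; 230 -425 -50 0; 243 -447 -60 0; 248 -454 -60 0; 248 -454 -60 0", fingers=1, newtons=40)

```text
clock: 2.4
tcp_pos: [0.4993, 0.0627, 0.1716]
orientation: [-0.0, 0.848, 0.53, 0.0]
wrist_force: [0.7, -0.3, -0.6]
finger_gap: 0.0854
```

Request:
arm_command(steps="0 0 -15 0; 0 0 -45 0; 0 0 -75 0; 0 0 -98 0; 0 0 -110 0; 0 0 -113 0; 0 0 -113 0")

```text
clock: 3.28
tcp_pos: [0.4997, 0.063, 0.059]
orientation: [0.0, 0.848, 0.53, 0.0]
wrist_force: [0.9, -1.1, 0.7]
finger_gap: 0.0855
```

```bash
python3 - <<'E'
from h import *
print(get_state()['tcp_pos'],get_state()['wrist_force'])
crop('side',175,140,125,100,6,'s1.png')
E
```

```text
[0.4996503  0.06299699 0.05904799] [ 0.87869024 -1.07052823  0.74218358]
```

View pics/s1.png

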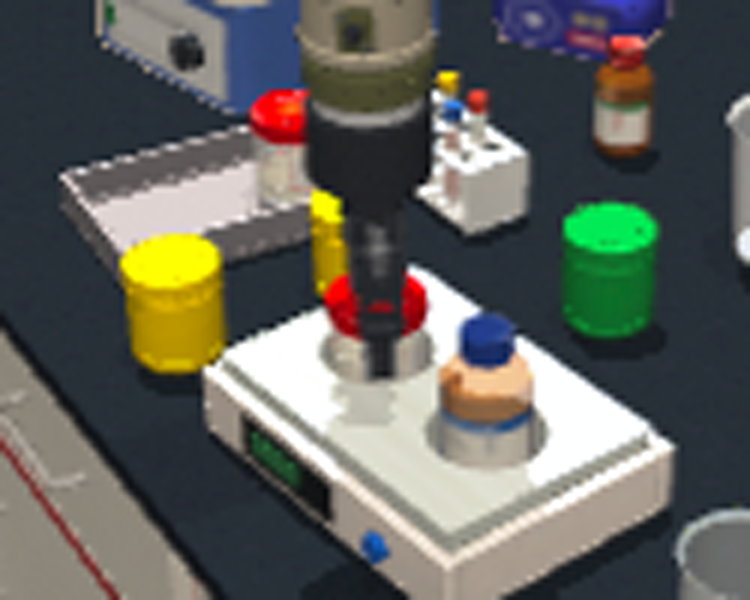

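Fingers straddle the jar (lid at crop (376,300)), tips just above the block, and clear of the bottle. Closing.

Request:
arm_command(steps="0 0 0 0; 0 0 0 0; 0 0 0 0; 0 0 0 0; 0 0 0 0; 0 0 0 0", fingers=-1, newtons=40)

```text
clock: 4.08
tcp_pos: [0.5009, 0.0629, 0.0607]
orientation: [0.001, 0.848, 0.53, 0.002]
wrist_force: [-1.2, 0.9, 6.0]
finger_gap: 0.0597
```

Request:
arm_command(steps="0 0 3 0; 0 0 8 0; 0 0 15 0; 0 0 25 0; 0 0 25 0")

```text
clock: 4.7
tcp_pos: [0.5018, 0.0629, 0.0868]
orientation: [0.001, 0.848, 0.53, 0.003]
wrist_force: [0.5, -0.9, -2.2]
finger_gap: 0.0597
```

```bash
python3 - <<'E'
from h import *
s=get_state();print(s['finger_gap'],s['wrist_force'])
crop('side',175,140,125,100,6,'s2.png')
E
```

```text
0.05974809162844106 [ 0.46792847 -0.90053578 -2.15328737]
```

View pics/s2.png

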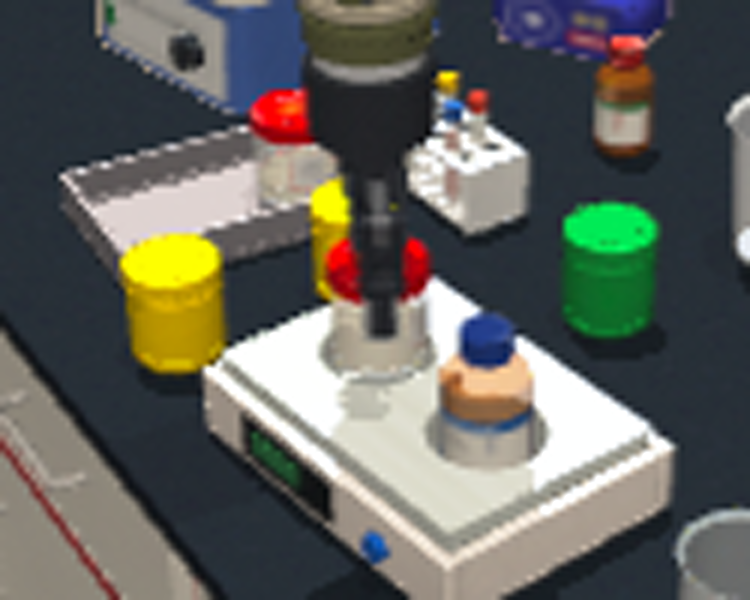

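Request:
arm_command(steps="0 0 15 0; 0 0 35 0; 0 0 60 0; -2 15 75 0; -5 45 80 0; -8 85 80 0; -11 130 80 0; -14 175 80 0; -16 215 80 0; -18 245 80 0; -19 268 70 0; -20 278 58 0; -20 280 48 0; -20 280 48 0")

```text
clock: 6.5
tcp_pos: [0.4806, 0.3417, 0.1327]
orientation: [0.001, 0.848, 0.53, 0.001]
wrist_force: [-0.3, -0.3, -1.7]
finger_gap: 0.0602
```

```bash
python3 - <<'E'
from h import *
s=get_state();print(s['tcp_pos'],s['finger_gap'],s['wrist_force'])
crop('side',175,120,105,90,7,'s3.png')
crop('top',130,155,130,100,6,'t3.png')
E
```

```text
[0.48059987 0.34166304 0.13266109] 0.06020440410105855 [-0.34024308 -0.31240619 -1.71736436]
```

View pics/s3.png

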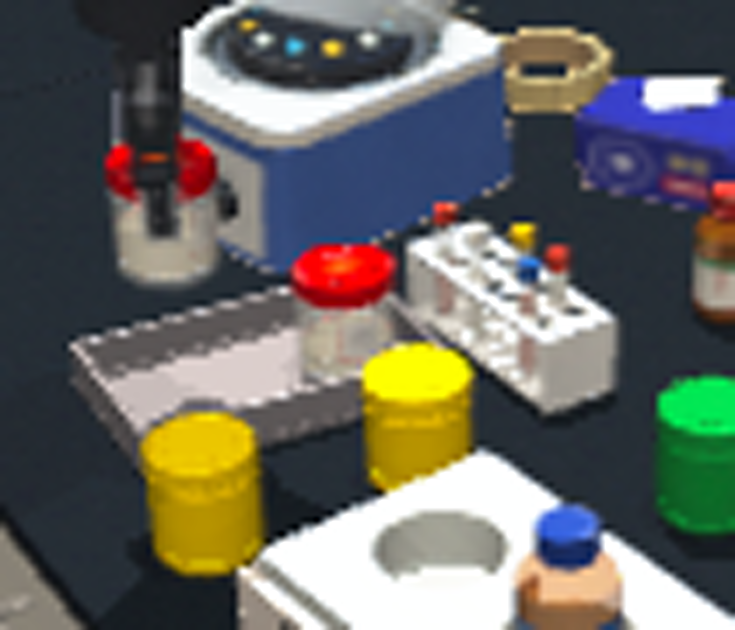

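View pics/t3.png

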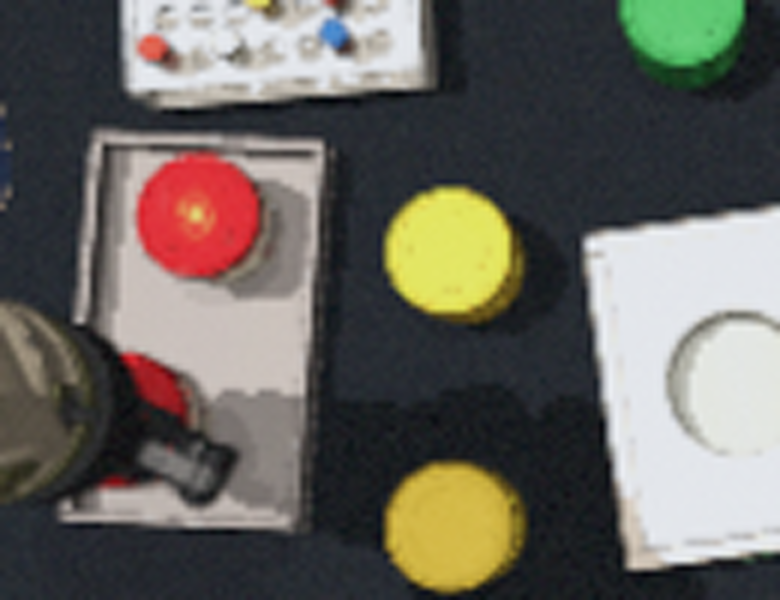

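Request:
arm_command(steps="0 0 -12 0; 0 0 -35 0; 0 0 -58 0; 0 0 -74 0; 0 0 -81 0; 0 0 -83 0; 0 0 -85 0; 0 0 -85 0")

```text
clock: 7.6
tcp_pos: [0.482, 0.3421, 0.0497]
orientation: [0.001, 0.848, 0.53, 0.002]
wrist_force: [-0.0, 0.7, -3.0]
finger_gap: 0.0596
```

Request:
arm_command(steps="0 0 -2 0; 0 0 -3 0; 0 0 -4 0; 0 0 -5 0; 0 0 -5 0")

```text
clock: 8.22
tcp_pos: [0.4819, 0.3421, 0.0445]
orientation: [0.001, 0.848, 0.53, 0.002]
wrist_force: [0.4, 0.3, -2.1]
finger_gap: 0.0597
```

Request:
arm_command(steps="0 0 -1 0; 0 0 -2 0; 0 0 -3 0; 0 0 -3 0")

```text
clock: 8.72
tcp_pos: [0.4818, 0.3421, 0.0414]
orientation: [0.001, 0.848, 0.53, 0.002]
wrist_force: [0.8, 0.2, -1.7]
finger_gap: 0.0602
```

Request:
arm_command(steps="0 0 -1 0; 0 0 -2 0; 0 0 -2 0")

```text
clock: 9.1
tcp_pos: [0.4817, 0.342, 0.0393]
orientation: [0.001, 0.848, 0.53, 0.002]
wrist_force: [0.0, -0.8, -2.2]
finger_gap: 0.0601
```

Request:
arm_command(steps="0 0 -1 0; 0 0 -2 0; 0 0 -2 0")

```text
clock: 9.48
tcp_pos: [0.4816, 0.342, 0.0371]
orientation: [0.001, 0.848, 0.53, 0.002]
wrist_force: [-0.2, -0.7, -1.5]
finger_gap: 0.06
```

```bash
python3 - <<'E'
from h import *
s=get_state();print(s['tcp_pos'],s['finger_gap'],s['wrist_force'])
crop('side',175,140,75,65,10,'s4.png')
E
```

```text
[0.48159978 0.34197409 0.03714014] 0.059976927391658504 [-0.19676577 -0.67024374 -1.54916037]
```

View pics/s4.png

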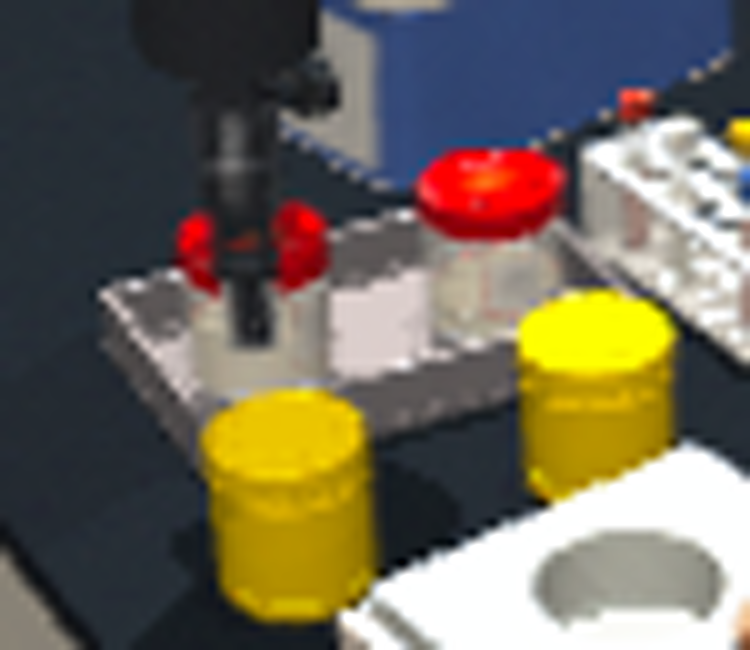

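Request:
arm_command(steps="0 0 -1 0; 0 0 -2 0; 0 0 -2 0")

```text
clock: 9.9
tcp_pos: [0.4819, 0.3421, 0.0367]
orientation: [0.002, 0.848, 0.53, 0.003]
wrist_force: [-2.9, -1.4, 8.4]
finger_gap: 0.0606
```

Request:
arm_command(steps="0 0 0 0; 0 0 0 0; 0 0 0 0; 0 0 0 0; 0 0 5 0; 0 0 20 0; 0 0 45 0; 0 0 75 0; 0 0 100 0; 0 0 105 0", fingers=1)

```text
clock: 11.15
tcp_pos: [0.4834, 0.3429, 0.1448]
orientation: [0.002, 0.848, 0.53, 0.005]
wrist_force: [-0.8, 0.4, -0.4]
finger_gap: 0.0852
```

```bash
python3 - <<'E'
from h import *
s=get_state();print(s['tcp_pos'],s['joint_pos'],s['finger_gap'],s['wrist_force'])
crop('side',175,140,75,65,10,'s5.png')
E
```

```text
[0.48337218 0.34289205 0.14478606] [ 0.48291993  0.37618466 -0.07872582  1.10554627 -0.00260594  0.93754677] 0.08523015030340059 [-0.76290972  0.40308688 -0.40862309]
```

View pics/s5.png

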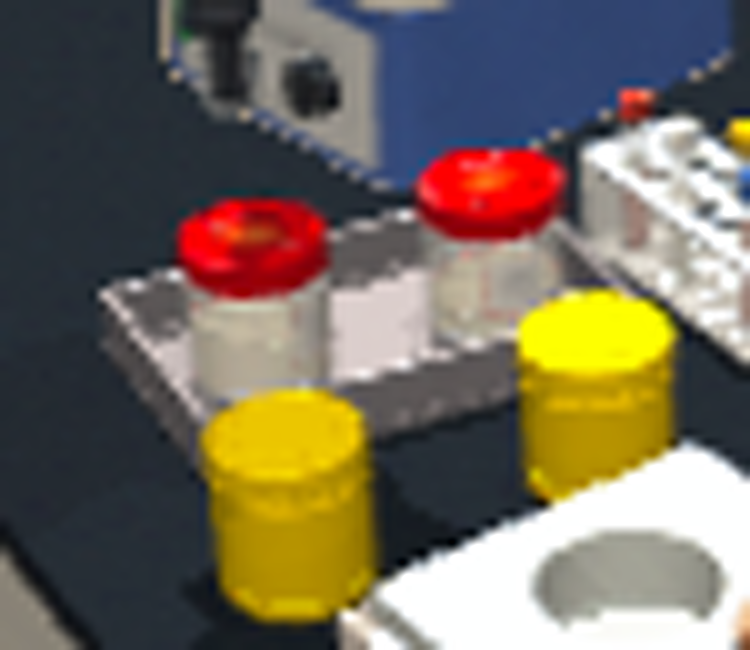

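Request:
arm_command(steps="0 -10 20 0; 2 -40 45 -0.05; 4 -85 60 -0.18; 6 -135 65 -0.32; 8 -185 65 -0.46; 9 -235 65 -0.60; 10 -285 65 -0.74; 11 -335 65 -0.88; 12 -385 65 -1.02; 13 -435 65 -1.16; 14 -485 65 -1.28; 15 -535 65 -1.38; 16 -580 60 -1.43; 17 -620 50 -1.467; 17 -650 40 -1.467; 17 -665 35 -1.467; 17 -670 35 -1.467; 17 -670 35 -1.467")

```text
clock: 13.45
tcp_pos: [0.5001, -0.3267, 0.1792]
orientation: [0.004, 0.985, -0.174, 0.002]
wrist_force: [1.1, 0.2, 0.2]
finger_gap: 0.0856
```

```bash
python3 - <<'E'
from h import *
s=get_state();print(s['tcp_pos'],s['orientation'],s['joint_pos'],s['wrist_force'])
w,x,y,z=s['orientation'];print('jaw',np.arctan2(2*(x*y+w*z),1-2*(y*y+z*z)))
crop('side',255,190,90,100,6,'s6.png')
crop('top',320,170,100,80,7,'t6.png')
E
```

```text
[ 0.50005607 -0.32673036  0.17917262] [ 0.00398195  0.98468328 -0.17429385  0.00215262] [-0.710726    0.36895948 -0.00279848  1.19127181 -0.00465192  1.21043309] [1.08288488 0.16682321 0.24423792]
jaw -0.35036086711772946
```

View pics/s6.png

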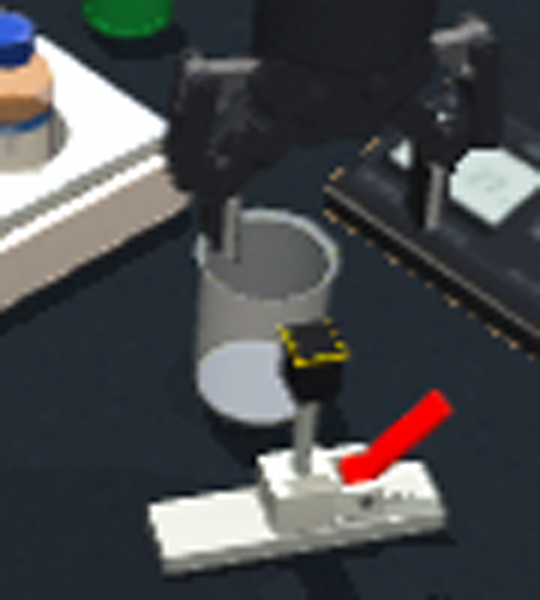

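View pics/t6.png

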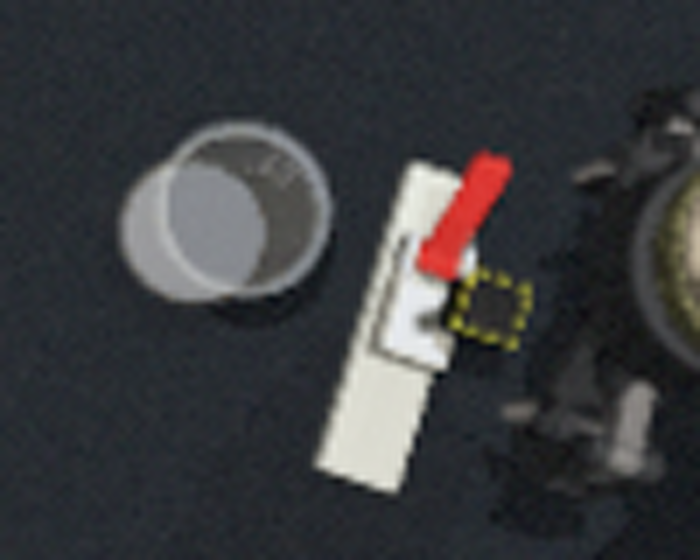

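```bash
python3 - <<'E'
from h import *
t=np.array([.5001,-.3267,.1792]);u=np.array([np.cos(-.35),np.sin(-.35),0])
for sg in(-1,1):
    p=t+sg*u*.0427+[0,0,.013]
    print('side',(proj('side',p)-[255,190])*6,'top',(proj('top',p)-[320,170])*7)
for p in ([.501,-.327,.127],[.5,-.3267,.127],[.501,-.3255,.127]): print((proj('side',p)-[255,190])*6,(proj('top',p)-[320,170])*7)
E
```

```text
side [229.38028851 239.30718829] top [527.99064053 404.94152992]
side [410.54621833 213.63832075] top [590.91821727 191.60581195]
[311.06655547 333.7937512 ] [498.60750559 307.95342129]
[308.97503448 334.20238835] [498.02422741 310.44878277]
[309.03669041 331.92407404] [494.89050074 308.01218162]
```

Request:
arm_command(steps="0 1 -12 0; 0 1 -35 0; 0 1 -58 0; 0 1 -76 0; 0 1 -85 0; 0 1 -87 0; 0 1 -87 0")

```text
clock: 14.42
tcp_pos: [0.5006, -0.3255, 0.093]
orientation: [0.004, 0.985, -0.174, 0.003]
wrist_force: [-0.2, 0.2, 1.6]
finger_gap: 0.0852
```

```bash
python3 - <<'E'
from h import *
s=get_state();print(s['tcp_pos'],s['wrist_force'])
crop('side',255,190,90,100,6,'s7.png')
E
```

```text
[ 0.50057301 -0.325474    0.09304771] [-0.17259605  0.24237206  1.55895177]
```

View pics/s7.png

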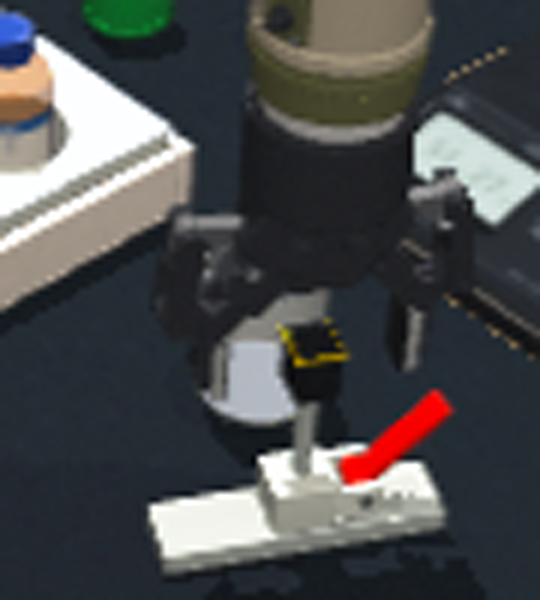

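Knob (crop (314,355)) sits between the two fingers (217,375) and (410,345). Closing.

Request:
arm_command(steps="0 0 0 0; 0 0 0 0; 0 0 0 0; 0 0 0 0; 0 0 0 0; 0 0 0 0; 0 0 0 0; 0 0 0 0", fingers=-1, newtons=50)

```text
clock: 15.48
tcp_pos: [0.5011, -0.3259, 0.0935]
orientation: [0.005, 0.985, -0.174, 0.003]
wrist_force: [2.2, -1.1, 2.1]
finger_gap: 0.0231
```

```bash
python3 - <<'E'
from h import *
s=get_state();print(s['tcp_pos'],s['wrist_force'])
crop('side',255,190,90,100,6,'s8.png')
E
```

```text
[ 0.50106714 -0.32589291  0.09350204] [ 2.20958318 -1.06849296  2.08086703]
```

View pics/s8.png

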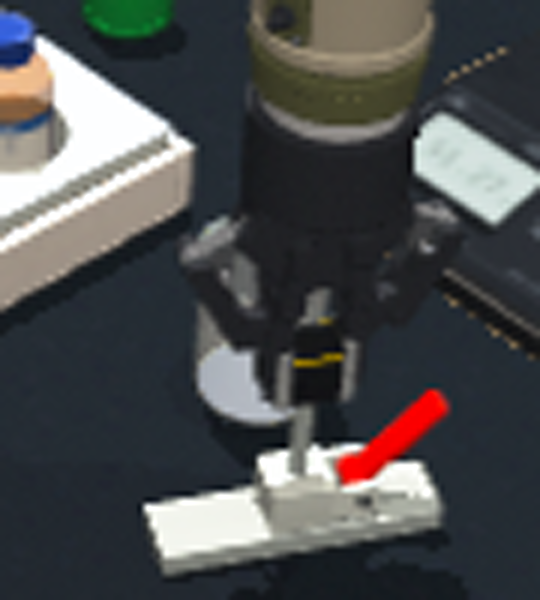

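Request:
arm_command(steps="0 0 2 0; 0 0 6 0; 0 0 14 0; 0 0 25 0; 0 0 25 0")

```text
clock: 16.15
tcp_pos: [0.5017, -0.3265, 0.1199]
orientation: [0.005, 0.985, -0.174, 0.004]
wrist_force: [0.6, -0.7, -4.6]
finger_gap: 0.0234
```

```bash
python3 - <<'E'
from h import *
s=get_state();print(s['tcp_pos'],s['wrist_force'],s['finger_gap'])
crop('side',255,180,90,100,6,'s9.png')
E
```

```text
[ 0.50173373 -0.32649908  0.11993641] [ 0.60862991 -0.66460802 -4.57121415] 0.023398166620916056
```

View pics/s9.png

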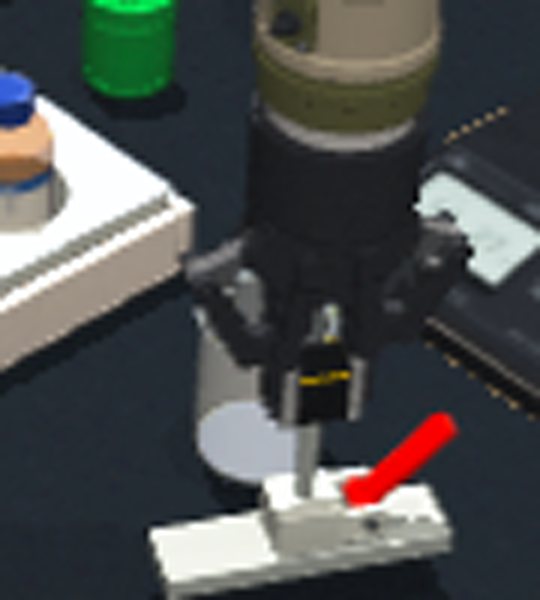

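Request:
arm_command(steps="0 0 15 0; 0 0 45 0; 0 0 80 0; 0 0 110 0; 0 15 130 0; 0 45 140 0.04; 0 80 140 0.10; 0 120 140 0.17; 0 160 140 0.24; 0 200 140 0.31; -1 240 140 0.37; -1 280 140 0.42; -1 315 140 0.45; -2 345 140 0.47; -2 367 140 0.477; -2 382 140 0.477; -2 388 138 0.477; -2 389 130 0.477; -2 389 130 0.477")

```text
clock: 18.58
tcp_pos: [0.4989, 0.0622, 0.2482]
orientation: [0.004, 0.998, 0.063, 0.004]
wrist_force: [0.3, 0.2, -5.1]
finger_gap: 0.0231
```

```bash
python3 - <<'E'
from h import *
s=get_state();print(s['tcp_pos'],s['wrist_force'],s['finger_gap'],s['orientation'])
w,x,y,z=s['orientation'];print('jaw',np.arctan2(2*(x*y+w*z),1-2*(y*y+z*z)))
crop('side',175,120,125,110,6,'s10.png')
crop('top',205,160,130,100,6,'t10.png')
E
```

```text
[0.49886623 0.06215707 0.24823359] [ 0.30178182  0.17168617 -5.1252966 ] 0.023050131729142682 [0.00404734 0.99797931 0.06327903 0.00408367]
jaw 0.12667760903918635
```

View pics/s10.png

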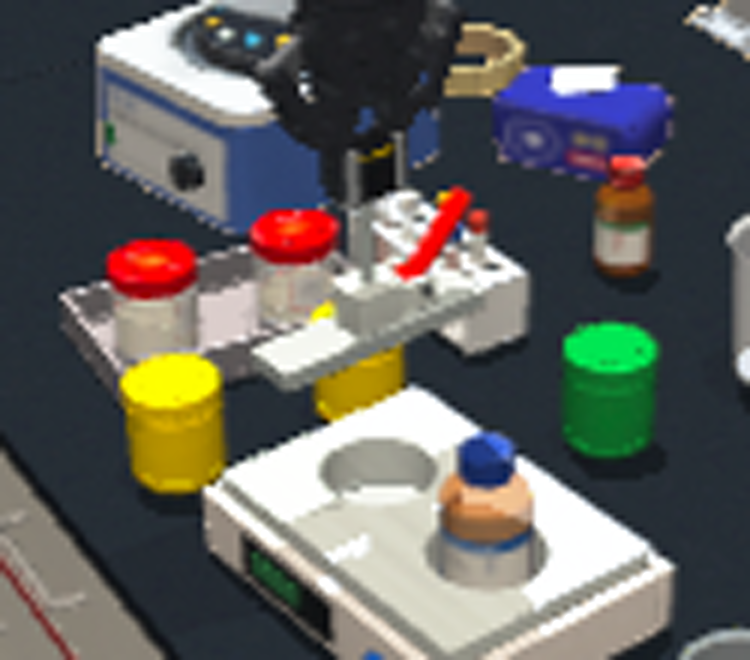

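View pics/t10.png

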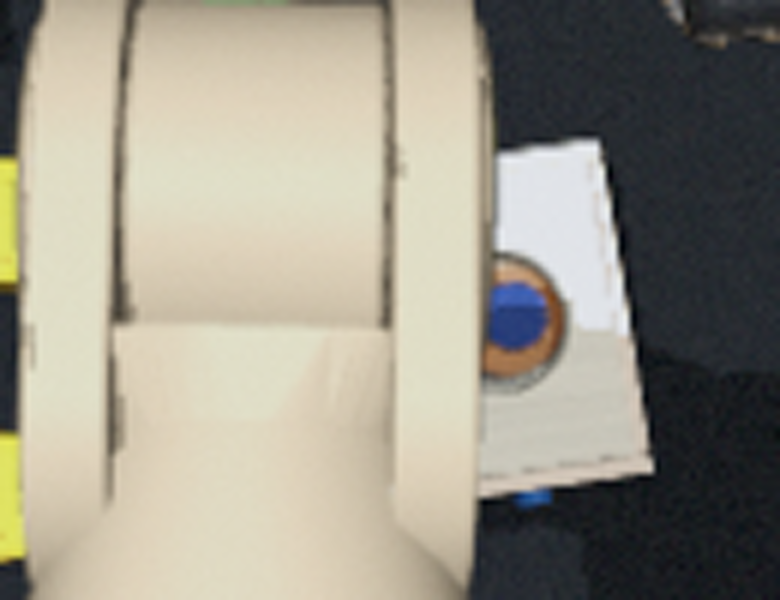

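```bash
python3 - <<'E'
from h import *
c=np.array([.499,.0622]);a=.1267;R=np.array([[np.cos(a),-np.sin(a)],[np.sin(a),np.cos(a)]])
im=cv2.imread('pics/s10.png')
for z in(.1547,.1687):
  P=[((proj('side',[*(R@[sx*.072,sy*.018]+c),z])-[175,120])*6).round().astype(int) for sx,sy in((1,1),(1,-1),(-1,-1),(-1,1))]
  print(P); cv2.polylines(im,[np.array(P)],True,(255,0,255),1)
w=np.array([.4992,.0622])
P=[((proj('side',[*(w+.036*np.array([np.cos(t),np.sin(t)])),.06])-[175,120])*6).round().astype(int) for t in np.linspace(0,6.28,40)]
cv2.polylines(im,[np.array(P)],True,(255,0,255),1)
cv2.imwrite('pics/s10b.png',im)
E
```

```text
[array([447, 279]), array([485, 302]), array([287, 387]), array([250, 360])]
[array([447, 258]), array([485, 282]), array([285, 366]), array([249, 339])]
```

View pics/s10b.png

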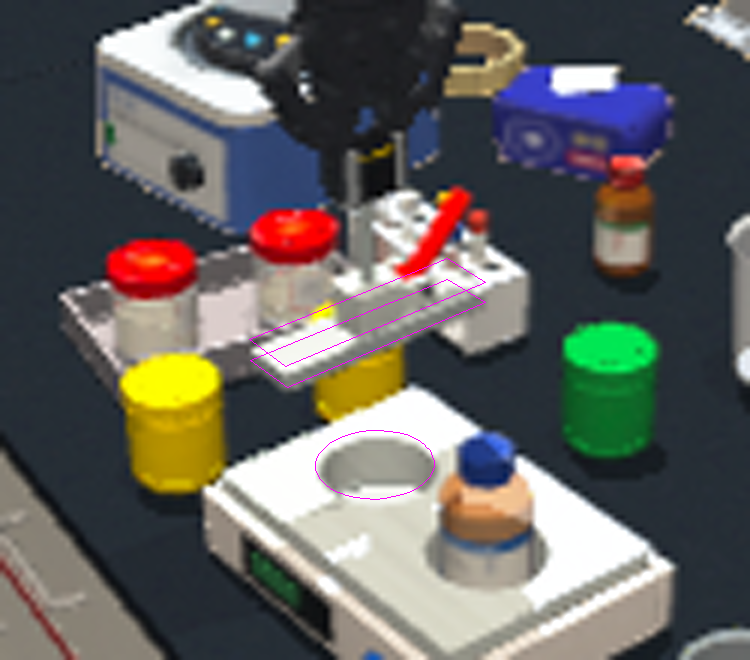

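Request:
arm_command(steps="0 0 -12 0; 0 0 -35 0; 0 0 -58 0; 0 0 -74 0; 0 0 -83 0; 0 0 -87 0; 0 0 -88 0; 0 0 -88 0")

```text
clock: 19.68
tcp_pos: [0.4997, 0.0621, 0.1615]
orientation: [0.004, 0.998, 0.063, 0.005]
wrist_force: [-0.8, -0.3, -5.1]
finger_gap: 0.0231
```

```bash
python3 - <<'E'
from h import *
s=get_state();print(s['tcp_pos'],s['wrist_force'],s['finger_gap'])
crop('side',195,160,85,75,9,'s11.png')
E
```

```text
[0.49973308 0.06208374 0.16148128] [-0.76980109 -0.32954217 -5.07238501] 0.02314869418399181
```

View pics/s11.png

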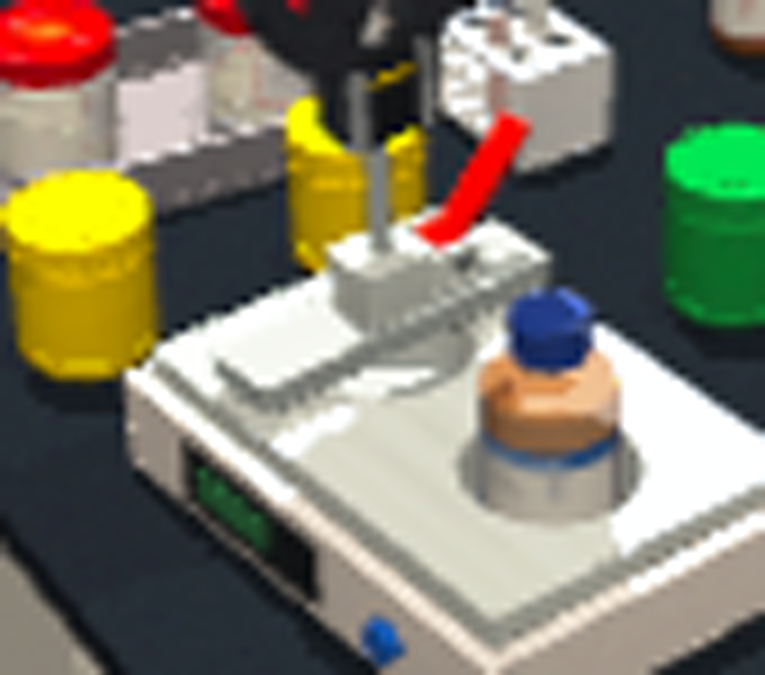

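Request:
arm_command(steps="0 0 -2 0; 0 0 -4 0; 0 0 -6 0; 0 0 -6 0")

```text
clock: 20.23
tcp_pos: [0.4995, 0.0621, 0.1553]
orientation: [0.004, 0.998, 0.063, 0.005]
wrist_force: [-0.0, -0.6, -5.1]
finger_gap: 0.0234
```

Request:
arm_command(steps="0 0 -1 0; 0 0 -2 0; 0 0 -2 0")

```text
clock: 20.6
tcp_pos: [0.5, 0.0621, 0.1539]
orientation: [0.004, 0.998, 0.063, 0.006]
wrist_force: [0.5, 0.3, 1.8]
finger_gap: 0.0233
```

Request:
arm_command(steps="0 0 -2 0; 0 0 -5 0; 0 0 -8 0; 0 0 -11 0; 0 0 -14 0; 0 0 -17 0; 0 0 -20 0; 0 0 -22 0; 0 0 -22 0")

```text
clock: 21.72
tcp_pos: [0.5, 0.0621, 0.1316]
orientation: [0.004, 0.998, 0.063, 0.006]
wrist_force: [0.4, -0.3, -1.8]
finger_gap: 0.0234
```

```bash
python3 - <<'E'
from h import *
s=get_state();print(s['tcp_pos'],s['wrist_force'],s['finger_gap'])
crop('side',195,160,85,75,9,'s12.png')
E
```

```text
[0.49996318 0.06211219 0.13163512] [ 0.37710591 -0.28619026 -1.80598508] 0.023418577283738258
```

View pics/s12.png

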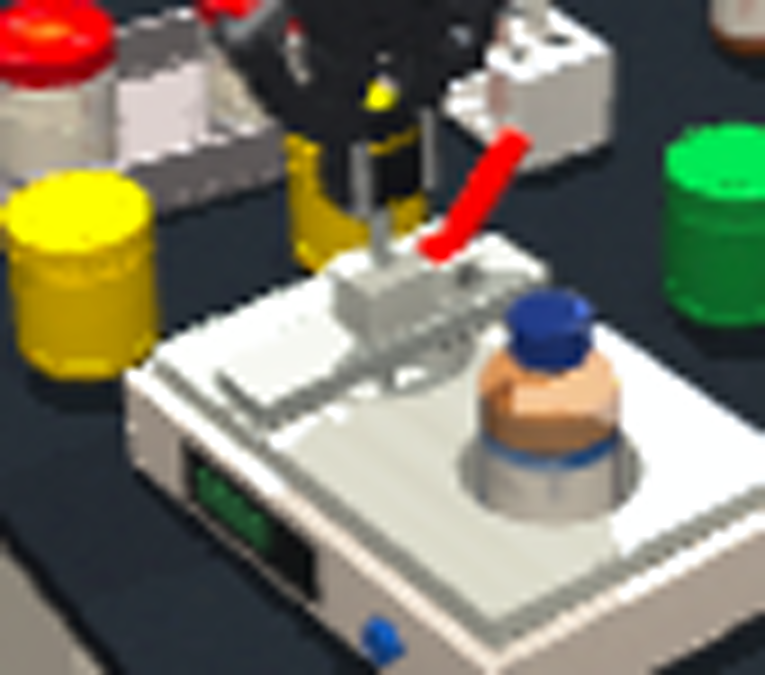

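Request:
arm_command(steps="0 0 -2 0; 0 0 -4 0; 0 0 -5 0; 0 0 -5 0")

```text
clock: 22.28
tcp_pos: [0.5001, 0.0621, 0.1266]
orientation: [0.004, 0.998, 0.063, 0.006]
wrist_force: [1.2, 0.4, 0.6]
finger_gap: 0.0233
```

Request:
arm_command(steps="0 0 -1 0; 0 0 -2 0; 0 0 -2 0")

```text
clock: 22.65
tcp_pos: [0.5001, 0.0621, 0.1245]
orientation: [0.004, 0.998, 0.063, 0.006]
wrist_force: [1.0, 0.9, 0.7]
finger_gap: 0.0231
```

Request:
arm_command(steps="0 0 -1 0; 0 0 -2 0; 0 0 -2 0")

```text
clock: 23.02
tcp_pos: [0.5001, 0.0621, 0.1224]
orientation: [0.004, 0.998, 0.063, 0.006]
wrist_force: [1.3, 0.7, 0.3]
finger_gap: 0.0235
```

Request:
arm_command(steps="0 0 -1 0; 0 0 -2 0; 0 0 -2 0")

```text
clock: 23.4
tcp_pos: [0.5001, 0.0621, 0.1203]
orientation: [0.004, 0.998, 0.063, 0.006]
wrist_force: [1.4, 0.7, 0.5]
finger_gap: 0.0227
```

Request:
arm_command(steps="0 0 -1 0; 0 0 -2 0; 0 0 -2 0")

```text
clock: 23.78
tcp_pos: [0.5003, 0.0621, 0.1199]
orientation: [0.004, 0.998, 0.063, 0.006]
wrist_force: [-3.6, 0.2, 14.5]
finger_gap: 0.0229
```

Request:
arm_command(steps="0 0 0 0; 0 0 0 0")

```text
clock: 24.02
tcp_pos: [0.5002, 0.0621, 0.1201]
orientation: [0.004, 0.998, 0.063, 0.006]
wrist_force: [-0.8, 0.1, 4.0]
finger_gap: 0.0232
```

Request:
arm_command(steps="0 0 0 0; 0 0 0 0; 0 0 0 0; 0 0 0 0", fingers=0.1)

```text
clock: 24.52
tcp_pos: [0.5001, 0.0621, 0.1199]
orientation: [0.004, 0.998, 0.063, 0.006]
wrist_force: [-0.2, 0.1, -0.2]
finger_gap: 0.0468
```

Request:
arm_command(steps="0 0 10 0; 0 0 30 0; 0 0 50 0; 0 0 60 0; 0 0 60 0")

```text
clock: 25.15
tcp_pos: [0.5007, 0.0621, 0.1808]
orientation: [0.004, 0.998, 0.063, 0.007]
wrist_force: [0.1, -0.3, -0.0]
finger_gap: 0.047
```

```bash
python3 - <<'E'
from h import *
s=get_state();print(s['tcp_pos'],s['wrist_force'],s['finger_gap'])
crop('side',195,160,85,75,9,'s13.png')
E
```

```text
[0.50072466 0.06206006 0.18080217] [ 0.14539208 -0.25322812 -0.04415547] 0.04703697931485372
```

View pics/s13.png

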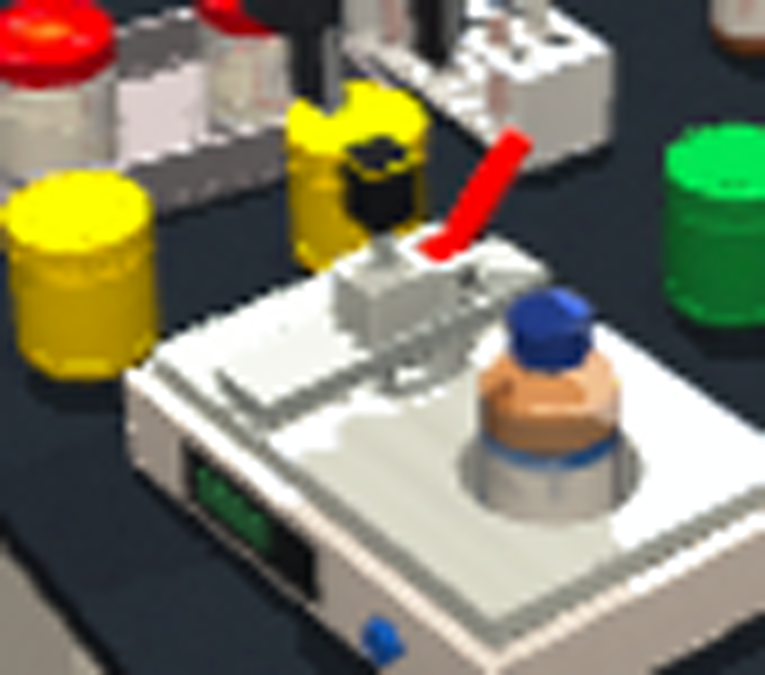

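Request:
arm_command(steps="0 0 0 0; 0 0 0 0; 0 0 0 0; 0 0 0 0; 0 0 -10 0; 0 0 -20 0; 0 0 -24 0; 0 0 -25 0; 0 0 -25 0", fingers=-1)

```text
clock: 26.32
tcp_pos: [0.5003, 0.0621, 0.155]
orientation: [0.004, 0.998, 0.063, 0.006]
wrist_force: [0.9, 0.6, 0.6]
finger_gap: 0.0002
```

Request:
arm_command(steps="0 0 -1 0; 0 0 -2 0; 0 0 -2 0")

```text
clock: 26.7
tcp_pos: [0.5004, 0.0621, 0.1532]
orientation: [0.004, 0.998, 0.063, 0.007]
wrist_force: [0.3, -1.2, 0.1]
finger_gap: 0.0001
```

Request:
arm_command(steps="0 0 -1 0; 0 0 -2 0; 0 0 -2 0")

```text
clock: 27.08
tcp_pos: [0.5007, 0.0621, 0.1529]
orientation: [0.004, 0.998, 0.063, 0.007]
wrist_force: [-3.2, -1.2, 12.0]
finger_gap: 0.0002
```

Request:
arm_command(steps="0 0 12 0; 0 0 35 0; 0 0 45 0.1; 10 1 45 0.25; 20 3 45 0.43; 30 4 45 0.61; 40 5 45 0.79; 50 6 45 0.97; 57 7 45 1.15; 59 8 45 1.33; 59 8 35 1.48; 59 8 20 1.57; 59 8 5 1.57; 59 8 -2 1.57; 59 8 -2 1.57")

```text
clock: 28.95
tcp_pos: [0.5593, 0.0701, 0.1504]
orientation: [-0.003, 0.662, 0.75, 0.008]
wrist_force: [0.4, -1.2, -0.3]
finger_gap: -0.0005
```

```bash
python3 - <<'E'
from h import *
s=get_state();print(s['tcp_pos'],s['wrist_force'],s['finger_gap'])
w,x,y,z=s['orientation'];print('jaw',np.arctan2(2*(x*y+w*z),1-2*(y*y+z*z)))
crop('side',195,150,85,75,9,'s14.png')
print((proj('side',s['tcp_pos'])-[195,150])*9)
E
```

```text
[0.55932758 0.07008659 0.15037759] [ 0.42804702 -1.16585476 -0.32373528] -0.000533419803766611
jaw 1.6958223001838195
[496.78757855 183.85278285]
```

View pics/s14.png

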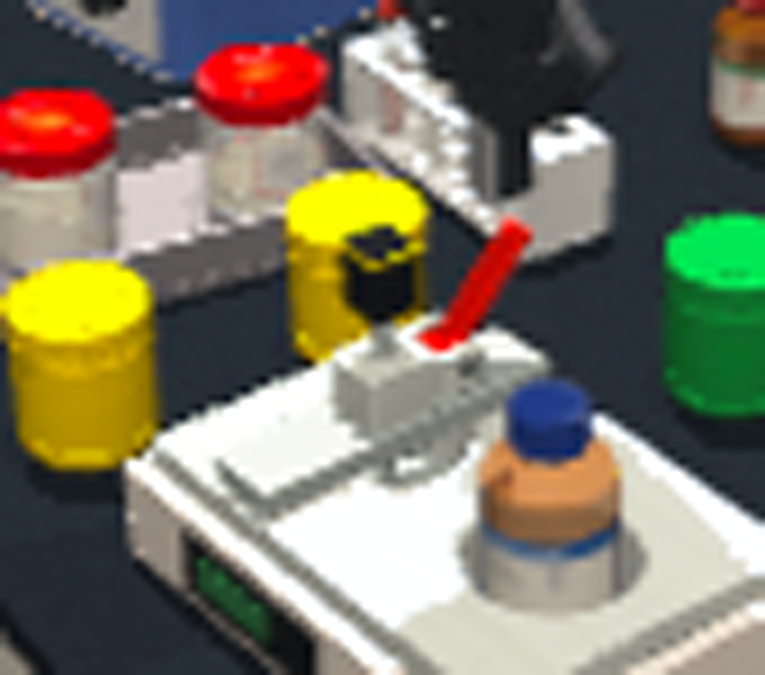

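Request:
arm_command(steps="0 0 -6 0; 0 0 -12 0; 0 0 -16 0; 0 0 -20 0; 0 0 -24 0; 0 0 -28 0; 0 0 -32 0; 0 0 -36 0; 0 0 -36 0")

```text
clock: 30.12
tcp_pos: [0.5594, 0.0701, 0.1144]
orientation: [-0.003, 0.661, 0.75, 0.008]
wrist_force: [-0.0, -0.3, -0.2]
finger_gap: -0.0001
```

```bash
python3 - <<'E'
from h import *
s=get_state();print(s['tcp_pos'],s['wrist_force'],s['finger_gap'])
crop('side',195,150,85,75,9,'s15.png')
E
```

```text
[0.55938611 0.07008213 0.11443243] [-0.00829618 -0.30192562 -0.20411458] -7.14026994499162e-05
```

View pics/s15.png

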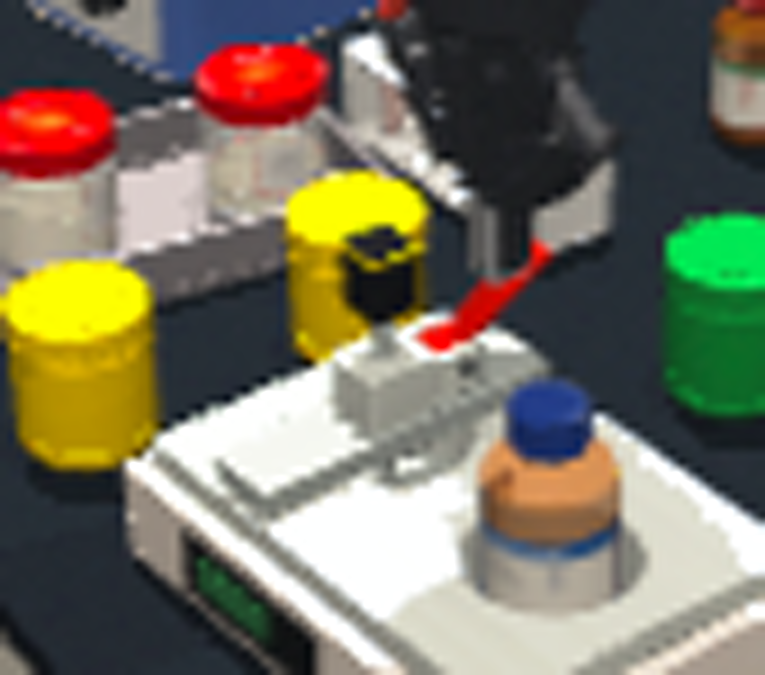

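Request:
arm_command(steps="0 0 -3 0; 0 0 -6 0; 0 0 -9 0; 0 0 -12 0; 0 0 -14 0; 0 0 -16 0; 0 0 -17 0; 0 0 -17 0")

```text
clock: 31.18
tcp_pos: [0.5592, 0.0701, 0.0974]
orientation: [-0.003, 0.661, 0.75, 0.008]
wrist_force: [1.7, -0.4, 2.9]
finger_gap: -0.0002
```

Request:
arm_command(steps="0 0 -1 0; 0 0 -2 0; 0 0 -3 0; 0 0 -3 0")

```text
clock: 31.68
tcp_pos: [0.5596, 0.0701, 0.0945]
orientation: [-0.002, 0.661, 0.75, 0.008]
wrist_force: [3.2, -0.3, 4.7]
finger_gap: -0.0004
```

Request:
arm_command(steps="0 0 -1 0; 0 0 -2 0; 0 0 -2 0")

```text
clock: 32.05
tcp_pos: [0.5598, 0.0701, 0.0936]
orientation: [-0.002, 0.661, 0.75, 0.009]
wrist_force: [1.3, 0.7, 11.6]
finger_gap: 0.0
```

```bash
python3 - <<'E'
from h import *
s=get_state();print(s['tcp_pos'],s['wrist_force'],s['finger_gap'])
crop('side',195,150,85,75,9,'s16.png')
E
```

```text
[0.55980047 0.07009595 0.09356812] [ 1.25718157  0.65859238 11.64210771] 3.646949276850455e-05
```

View pics/s16.png

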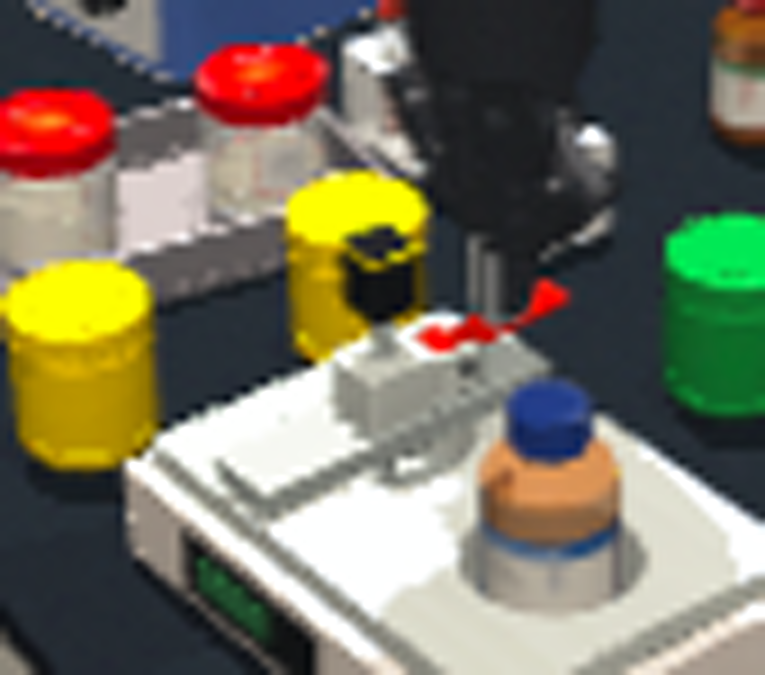

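Request:
arm_command(steps="0 0 -1 0; 0 0 -3 0; 0 0 -3 0")

```text
clock: 32.48
tcp_pos: [0.5599, 0.0701, 0.0931]
orientation: [-0.001, 0.661, 0.75, 0.009]
wrist_force: [-4.0, -0.2, 20.6]
finger_gap: -0.0001
```

Request:
arm_command(steps="0 0 3 0; 0 0 15 0; 0 0 45 0; 0 0 85 0; 0 0 120 0; -10 -20 140 0; -30 -55 145 0; -55 -95 150 0; -80 -140 150 0; -105 -185 150 0; -130 -230 150 0; -150 -270 150 0; -165 -300 150 0; -170 -315 150 0; -170 -320 150 0")

```text
clock: 34.35
tcp_pos: [0.3896, -0.2501, 0.2428]
orientation: [-0.002, 0.662, 0.75, 0.009]
wrist_force: [1.1, 0.8, 0.6]
finger_gap: -0.0001
```

```bash
python3 - <<'E'
from h import *
s=get_state();print(s['clock'],s['tcp_pos'],s['wrist_force'])
side=read_camera('side');top=read_camera('top')
crop('side',195,150,85,75,9,'s17.png',side)
crop('top',130,165,200,95,4,'t17.png',top)
cv2.imwrite('pics/side17.png',side[...,::-1])
E
```

```text
34.35 [ 0.38959132 -0.25008237  0.24276657] [1.07502919 0.76030195 0.64039962]
```

View pics/s17.png

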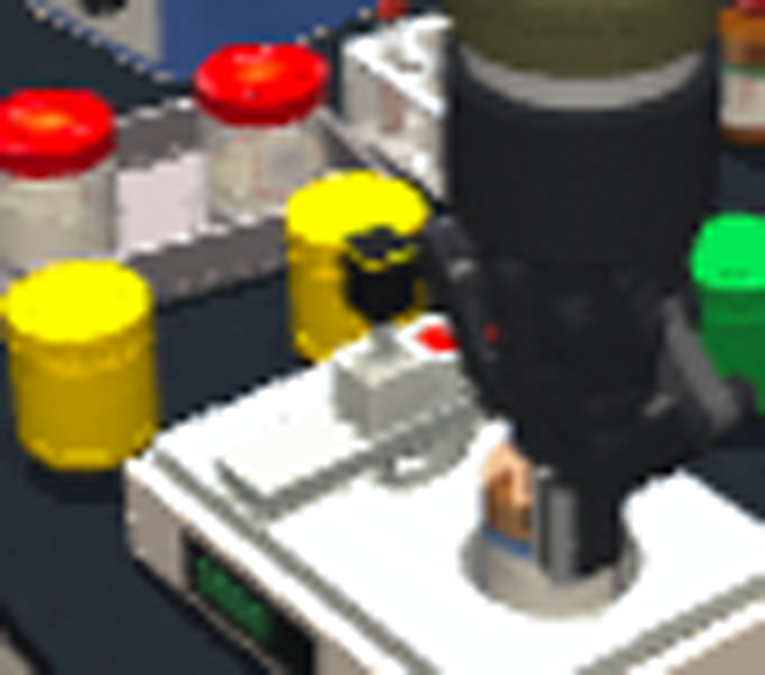

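View pics/t17.png

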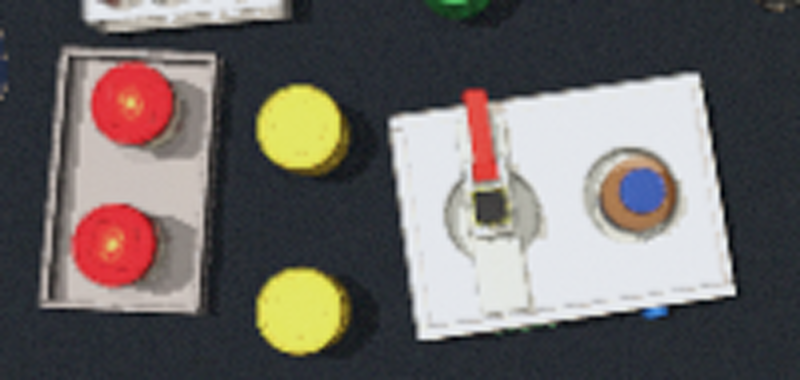

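View pics/side17.png

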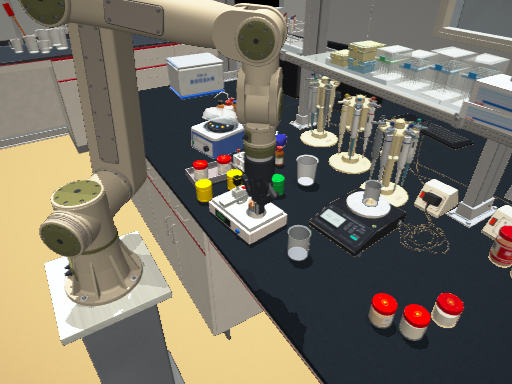

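Request:
arm_command(steps="0 -20 0 0; 0 -60 10 0; 0 -100 20 0; 0 -140 30 0; 0 -175 30 0; 0 -195 30 0; 0 -200 30 0")

```text
clock: 35.33
tcp_pos: [0.3904, -0.4508, 0.272]
orientation: [-0.002, 0.661, 0.75, 0.009]
wrist_force: [-0.6, 0.4, -0.7]
finger_gap: -0.0002
```

```bash
python3 - <<'E'
from h import *
s=get_state();print(s['clock'],s['tcp_pos'],s['wrist_force'])
side=read_camera('side')
crop('side',195,150,120,90,6,'s18.png',side)
u=np.array([np.cos(.127),np.sin(.127)])
for ang in (4,10,15): 
  a=np.radians(ang);p=np.array([.5003,.0621])+u*(.030+.058*np.cos(a));print(ang,(proj('side',[*p,.088+.058*np.sin(a)])-[195,150])*6)
E
```

```text
35.325 [ 0.39041604 -0.45077972  0.27201438] [-0.57151292  0.41676834 -0.68763047]
4 [367.90857675 188.64174377]
10 [367.00989982 180.84591385]
15 [365.65757783 174.69353561]
```

View pics/s18.png

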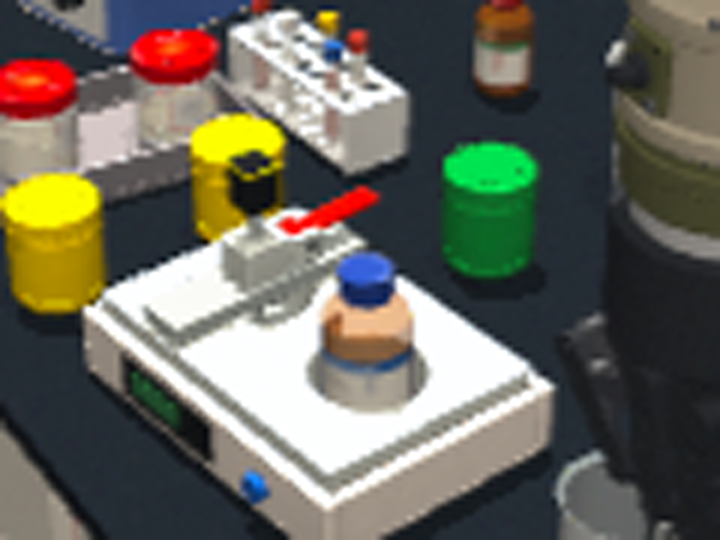

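```bash
python3 -c "
from workcell import *
print(hand_in())"
```

```text
the job is handed in; nothing more can be done
None
```

The job is done and handed in at about 35 s of the 64 s. `hand_in` reports no verdict.

- **Jar:** I lifted it out of the heater's +y well (well_a). It was set down upright on the free half of the tray floor and released only after contact was felt. The last top picture shows both red-lidded jars standing apart in the tray.
- **Gauge:** It lies flat across that well along the heater's x axis, clear of the bottle.
- **Probe:** I pushed it down about 34 mm, until the force rose sharply at a depth of about 31 mm. That agrees roughly with the depth estimated from handling the jar. A second press on the knob from above, with the fingers shut, met 12 N and moved it less than 1 mm, so the probe was on the bottom before the clamp was touched.
- **Clamp:** I then pressed the lever to its stop (about 20 N, tip of the fingers within 2 mm of the height expected for fully down). In the last side picture it lies at about the locked 4 degrees.
- **Left alone:** The bottle, the jar already in the tray and the beaker stand where they were in the last pictures. The arm was clear of everything at hand-in.

No check failed. The side camera read about 1 pixel low throughout, within its stated calibration. The heaviest press I read during the job was about 21 N.

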